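Book in a reagent cartridge and load it into the bay

TASK

Take the blue-lidded reagent cartridge out of the storage dock, lay it flat on the reader pad inside the green outline, along the pad, and let go of it for a second so that it is booked in. Then pick it up again and slide it nose first into the loading bay until it is fully home against the stop, let go and leave it there. Leave the orange cartridge in the dock as it is, and do not push or knock over the orange-capped specimen pot beyond the pad.

Things in the scene. Friction and masses are not known exactly. Their poses are not given: they have to be found in the camera images.
- blue_cart: The cartridge to load: white block 150 long (its x) x 44 wide (y) x 28 mm high, three flat blue lids on top (to 30 mm), 0.13 to 0.24 kg, centre of mass mid-length, edges rounded 3 mm. Nose (small black patch) at +x, ribbed blue tail (last 38 mm) at -x. Origin: centre of the underside, z up. Starts in either place of the dock, x as the dock's. Gripped across y.
- blue_cart_nose (a point): Centre of the lower edge of the blue cartridge's nose face (75 mm ahead of its origin, on the underside).
- blue_cart_tail (a point): Centre of the lower edge of its tail end (75 mm behind its origin). In the dock the tail is enclosed, so there it is taken at its middle and lifted straight up; held at the middle it cannot go all the way into the bay, for which it is held within 30 mm of the tail end.
- orange_cart: An identical cartridge with orange lids and tail in the dock's other place; stays there. Origin as for the blue one.
- dock: Fixed dock. Origin on the bench at its centre. Two places at y = +47.5 and -47.5 mm; a cartridge lies in each along x, its origin at x = 0, on a tongue 40 mm wide, top 12 mm over the bench. Blue cheeks 40 mm high, 10 thick, 47 apart, flank it from x = -75 to -25 mm; a 30 mm high wall is behind the tail. Ahead of x = -25 its sides are free, 51 mm between cartridges.
- pad: Fixed reader pad, black slab 200 (its x) x 100 (its y) x 12 mm high, flat top with a thin green painted outline 186 x 86 mm. Origin on the bench under its centre; top 12 mm above. A cartridge may lie either way round along its x.
- bay: Fixed loading bay, low white case 125 long x 110 wide x 52 mm high. Origin on the bench under its open mouth; x points into the lane. Lane 47 mm wide, 32 high, 110 deep to a blue stop wall; roof with a 28 mm slot along its middle. The first 22 mm flare to 57 wide; the roof leads in too. Before the mouth a porch 100 long, 40 wide, level with the lane floor. When home, 40 mm of tail sticks out.
- bay_mouth (a point): Middle of the mouth at the lane floor (10 mm above the bench); axes as the bay.
- bay_stop (a point): Foot of the stop wall at the lane floor, middle of the lane, 110 mm beyond the mouth; axes as the bay. The nose point of the cartridge comes here.
- spec_pot: Clear specimen pot with an orange cap, radius 24, height 59 mm, loose, standing on the bench beyond the dock and pad. Origin under its centre. To be left alone.

How it is judged:
By the outcome, as a careful person would: the job done as asked, in the order asked, and still so for the second after the job is handed in, with the robot touching nothing.
It also fails if it takes over 64 s, if anything falls off the work surface, if the arm or the gripper's body presses on something with over 40 N, if the wrist force passes 120 N, or if a joint passes its speed limit or range.

ROBOT

A 6-joint arm with a two-finger parallel gripper is mounted at the origin on the work surface. World frame = base frame: x ahead of the robot, y to its left, z up, the work surface at z = 0. Lengths are in m, angles in rad, forces in N, time in s.
With the tool pointing down it reaches from about 0.35 to 0.775 m from the base axis. Payload 7.3 kg.
Tool frame: the origin (TCP) lies between the finger pads; the fingertips stand robot.tcp_to_tips ahead of it and the grasp point (between the pads) lies 2 mm behind it (robot.tcp_to_tips is the distance from the TCP to the fingertips, in m); y points along the fingers, x is the direction in which the jaws open and shut, and the axes are right-handed (so a half turn about y gives the same grasp; the last joint's range is limited). The gripper opens to 92 mm and grips with 3 to 60 N. Pads are 19 mm wide; open, the fingers measure 130 mm over their backs; the gripper's body (75 mm by 190 mm) begins 47 mm behind the grasp point.
Start: joints at [0.955, 0.342, 1.524, -0, 1.275, -0.146], TCP at [0.238, 0.468, 0.244] pointing down, gripper open.
Joint ranges: [-2.53, 2.53], [-0.77, 2.02], [0.04, 2.7], [-1, 4.14], [0.28, 2.66], [-3.11, 3.11]. Speed limits (rad/s): [2.57, 2.57, 3.14, 3.14, 3.14, 3.14].

INTERFACE

Orientations are given as [roll, pitch, yaw] about the fixed x, y, z axes, in that order (R = Rz(yaw) Ry(pitch) Rx(roll)).
In Python, from cell import status, read_camera, get_calibration, robot gives the robot as it stands.
- The arm moves only by the shell command python3 -m creep 'ROWS' [FORCE]. ROWS is JSON, a list of rows, each an object of numbers: "dx", "dy", "dz": the shift along the tool's x, y, z in m; "rx", "ry", "rz": the turn, a rotation vector about the tool's x, y, z in rad; "gripper": the opening, from 0 (shut) to 1 (fully open). A call has 1 to 20 rows; each row is the pose to reach, as a shift and turn from the pose commanded when the call began, along the tool's axes at that moment; what a row does not reach only later rows make up. A row lasts 1/8 s, in which the tool goes at most 62.5 mm and 10.7 degrees, less where a joint would pass 70% of its speed; a pose out of reach is approached as far as the arm can. A call with a gripper value outside its range is refused whole. The fingers move at their own pace and stop on an object; FORCE is the grip in N (left out, the last holds). Time passes only in rows, so rows that repeat a pose let the fingers close. It gives the time, the measured TCP pose, the force and the opening at its end, in the units of the state.
- status.observe(): the state, without advancing time (a new reading comes with each control period).
- read_camera(name): name is "scene" or "top" or "wrist"; returns (picture, depth): 480x640x3 uint8, red, green, blue; 480x640 float32, m along the optical axis (not along the pixel's ray), 0 where there is no reading.
- get_calibration(name): a dict with "fx", "fy", "cx", "cy" (pixels), "xyz" and "rotation" of the camera in the world; the wrist camera has in their place "mount" (4x4, takes a point from camera to tool coordinates, whose origin is the TCP and whose axes are the tool frame's). Camera axes: x right, y down, z forward; pixel columns grow to the right and rows downward; lengths in m; the calibration is good to about 2 mm. A picture is of the moment at which its call begins: read the wrist's pose just before it. get_calibration takes no time and is no camera call.
- robot.hand_in(): hands the job in, once; it reports no verdict.
The state is a dict: "time": time; "qpos": joint angles; "qvel": joint speeds; "joint_efforts": joint torques, N m; "tool_pos": TCP position; "tool_rot": TCP orientation; "contact_force": force on the tool from outside, world axes, zero at the start; "torque": the same for the moment, N m; "opening": finger opening in m.
Only numpy, scipy, OpenCV 4.12 (cv2) and the standard library are available. Lean on these libraries where they do the work, as an engineer would, in place of code of your own. Each camera call takes 0.05 s, during which the arm holds its last target.

## Working session

There is one attempt and no reset: what is moved stays moved. The work goes in short steps, Python scripts to look and compute and a shell command to move; the robot and the scene stay as the last step left them, time stands still between calls to the robot, and variables do not carry over. Pictures are saved under pics/ and viewed, and the job is handed in when it is done.

```bash
ls; mkdir -p pics; python3 - <<'E'
from cell import status, read_camera, get_calibration, robot
import cv2,numpy as np
for n in ["scene","top"]:
    p,d=read_camera(n); cv2.imwrite(f"pics/{n}0.png",p[:,:,::-1]); np.save(f"pics/{n}0.npy",d)
    print(n,get_calibration(n))
print(get_calibration("wrist")); print(robot.tcp_to_tips); print(status.observe())
E
```

```text
pics
scene {'fx': 572.5102063137488, 'fy': 572.5102063137488, 'cx': 307.38528937241307, 'cy': 245.98307881121488, 'xyz': array([ 1.2119109 , -0.59742109,  0.73810248]), 'rotation': array([-2.26097909, -0.01730603,  0.81813547])}
top {'fx': 527.9322601173855, 'fy': 527.9322601173855, 'cx': 325.10174681836384, 'cy': 239.49469755127336, 'xyz': array([ 0.39855058, -0.02652985,  1.17722029]), 'rotation': array([-2.92886664,  0.00538367, -1.56193058])}
{'fx': 365.0616904711144, 'fy': 365.0616904711144, 'cx': 323.661873383837, 'cy': 236.71281696313073, 'mount': array([[ 9.99999519e-01, -9.68648191e-04,  1.52679376e-04,
         7.69934882e-04],
       [-3.86783808e-04, -2.46547040e-01,  9.69130748e-01,
        -1.39956782e-01],
       [-9.01104098e-04, -9.69130341e-01, -2.46547296e-01,
         6.51970068e-02],
       [ 0.00000000e+00,  0.00000000e+00,  0.00000000e+00,
         1.00000000e+00]])}
0.017
{'time': 0.1, 'qpos': array([ 9.54993402e-01,  3.42654537e-01,  1.52493688e+00,  3.80539044e-06,
        1.27540677e+00, -1.45978761e-01]), 'qvel': array([-8.69434794e-04, -1.12592378e-03, -1.25063318e-03,  1.10623624e-04,
       -3.58298266e-04, -7.48488894e-05]), 'joint_efforts': array([ 2.32800725e-03, -4.32001448e+01, -2.44695961e+01,  7.20003457e-02,
        5.26531076e-02, -8.00424687e-05]), 'tool_pos': array([0.23744847, 0.46784283, 0.2431083 ]), 'tool_rot': array([-1.57058828e+00,  1.39005749e-03,  1.10097120e+00]), 'contact_force': array([ 0.09937369, -0.40291857,  1.26992201]), 'torque': array([ 0.05566117, -0.0027146 ,  0.04360242]), 'opening': 0.09194362741348908}
```

View pics/scene0.png

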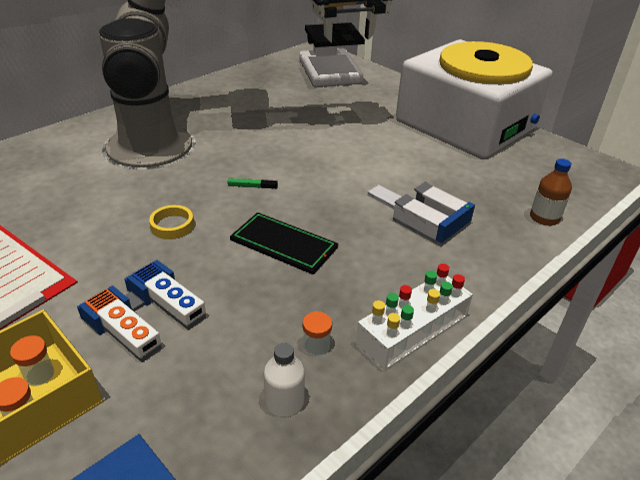

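View pics/top0.png

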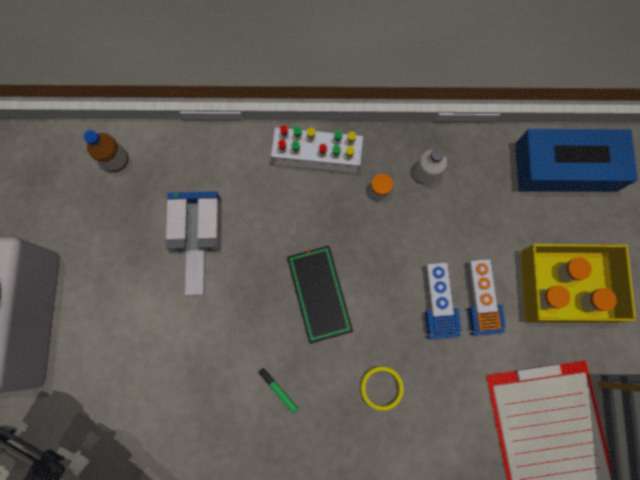

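The scene picture shows the dock at the left, with blue nearer the pad. In the top picture, blue is at about (441,300), orange at (486,297), the pad at (320,294), the bay at (193,225) with its porch at (194,270), and the pot at (381,186). I'll enlarge these.

```bash
cat > h.py <<'E'
import numpy as np,cv2
from scipy.spatial.transform import Rotation as R
from cell import status, read_camera, get_calibration, robot
def cam(n,st=None):
    c=get_calibration(n)
    if n=="wrist":
        s=st or status.observe(); T=R.from_euler('xyz',s['tool_rot']).as_matrix()
        M=np.array(c['mount']); return c,T@M[:3,3]+s['tool_pos'],T@M[:3,:3]
    return c,np.array(c['xyz']),R.from_euler('xyz',c['rotation']).as_matrix()
def onz(n,uv,z,st=None):
    c,p,r=cam(n,st); uv=np.atleast_2d(np.array(uv,float))
    d=np.c_[(uv[:,0]-c['cx'])/c['fx'],(uv[:,1]-c['cy'])/c['fy'],np.ones(len(uv))]@r.T
    return p+d*((z-p[2])/d[:,2])[:,None]
def proj(n,P,st=None):
    c,p,r=cam(n,st); q=(np.atleast_2d(P)-p)@r
    return np.c_[c['fx']*q[:,0]/q[:,2]+c['cx'],c['fy']*q[:,1]/q[:,2]+c['cy']]
def crop(src,x,y,w,h,k,out):
    im=cv2.imread(src) if isinstance(src,str) else src[:,:,::-1]
    cv2.imwrite(out,cv2.resize(im[y:y+h,x:x+w],None,fx=k,fy=k,interpolation=cv2.INTER_CUBIC))
E
python3 - <<'E'
from h import *
crop("pics/top0.png",410,250,110,95,6,"pics/c1.png")
crop("pics/top0.png",270,230,100,120,5,"pics/c2.png")
crop("pics/top0.png",150,180,90,125,4.8,"pics/c3.png")
d=np.load("pics/top0.npy")
for n,u,v in [("lid",441,300),("pad",320,294),("porch",194,270),("roofL",176,225),("roofR",208,225),("bench",260,260)]:
    c,p,r=cam("top"); z=d[v,u]; print(n,p+r@(z*np.array([(u-c['cx'])/c['fx'],(v-c['cy'])/c['fy'],1])))
E
```

```text
lid [ 0.51257779 -0.26729665  0.04499595]
pad [ 0.52673321 -0.00787441  0.01362695]
porch [0.57898113 0.27541003 0.00706123]
roofL [0.67285531 0.31110539 0.04677015]
roofR [0.67235674 0.23938605 0.05101612]
bench [0.60337973 0.12844913 0.00432643]
```

View pics/c1.png

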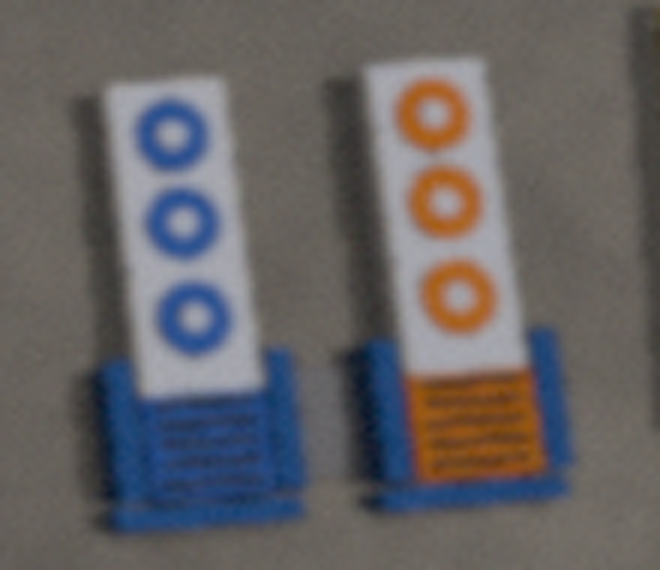

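View pics/c2.png

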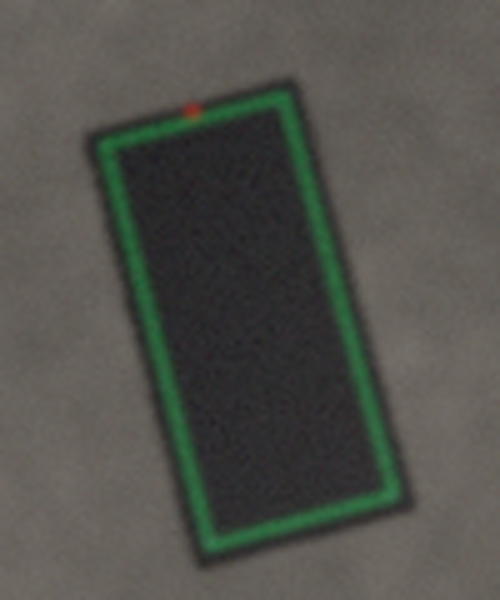

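View pics/c3.png

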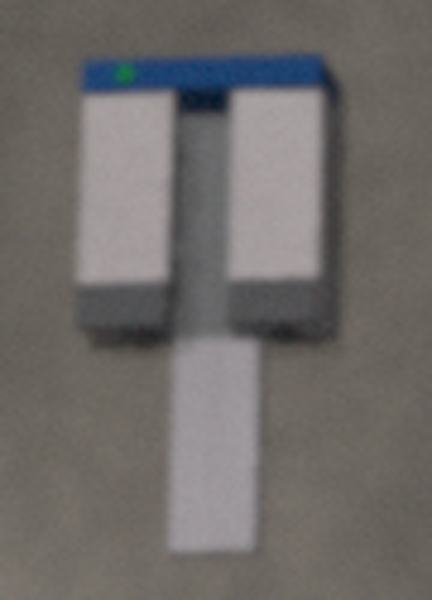

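```bash
python3 - <<'E'
from h import *
def f(nm,pts,o,k,z):
    w=onz("top",np.array(pts)/k+np.array(o),z)[:,:2]; print(nm,w.round(4).tolist()); return w
b=f("blue",[(106,88),(222,78),(265,388),(140,398)],(410,250),6,.040)
print(np.linalg.norm(b[0]-b[1]),np.linalg.norm(b[1]-b[2]))
l=f("lids",[(172,134),(183,223),(194,318)],(410,250),6,.042)
o=f("orange",[(366,66),(484,58),(530,373),(404,375)],(410,250),6,.040)
p=f("pad",[(90,135),(295,80),(412,505),(203,565)],(270,230),5,.012)
print("padc",p.mean(0),np.linalg.norm(p[0]-p[1]),np.linalg.norm(p[1]-p[2]),np.degrees([np.arctan2(*(p[1]-p[2])[::-1]),np.arctan2(*(p[0]-p[3])[::-1])]))
q=f("porch",[(168,550),(256,550),(262,338),(172,338)],(150,180),4.8,.010)
r=f("roof",[(82,58),(322,58)],(150,180),4.8,.052)
r2=f("roofslot",[(176,95),(228,95),(227,280),(170,283),(77,283),(322,278)],(150,180),4.8,.052)
for a in (l[0]-l[2],b[0]-b[3],b[1]-b[2],q[3]-q[0],q[2]-q[1],r2[1]-r2[2],r2[0]-r2[3]): print(np.linalg.norm(a),np.degrees(np.arctan2(a[1],a[0])))
print("mid roof",r.mean(0),r2[:2].mean(0),r2[2:4].mean(0), r2[4:].mean(0))
print("pot",onz("top",(381,186),.059))
E
```

```text
blue [[0.5897, -0.2422], [0.5937, -0.2844], [0.482, -0.2953], [0.4781, -0.2507]]
0.04241145282603569 0.11223229293055799
lids [[0.5727, -0.2651], [0.5405, -0.2679], [0.5065, -0.2705]]
orange [[0.5986, -0.3369], [0.6019, -0.3799], [0.4881, -0.3897], [0.4871, -0.3449]]
pad [[0.6094, 0.0648], [0.6352, -0.0269], [0.4469, -0.0792], [0.4205, 0.0114]]
padc [ 0.52801148 -0.00749414] 0.09535034181254855 0.1954469370674737 [15.51925441 15.80856078]
porch [[0.5234, 0.2912], [0.5237, 0.2506], [0.6233, 0.2535], [0.623, 0.2958]]
roof [[0.7469, 0.3346], [0.7477, 0.2231]]
roofslot [[0.7293, 0.2898], [0.7295, 0.2657], [0.642, 0.2609], [0.6404, 0.2868], [0.6401, 0.3292], [0.6432, 0.2177]]
0.06648175068900276 4.67950866673607
0.11192404657242158 4.353507947657943
0.11223229293055799 5.538288805612693
0.0997243568571963 2.6396886593210604
0.0996557277182405 1.6786100345428707
0.08765693638413968 3.135478577809797
0.08899715121405642 1.9233703291158215
mid roof [0.74725784 0.27886149] [0.72941451 0.27773815] [0.64117815 0.27384736] [0.64164708 0.27342452]
pot [[ 0.76214586 -0.14106006  0.059     ]]
```

```bash
cat >> h.py <<'E'
def tgt(x,y,z,yaw,st=None):
    """tool-axis deltas to reach TCP x,y,z with jaw yaw deg (tool down)"""
    s=st or status.observe(); T=R.from_euler('xyz',s['tool_rot'])
    G=R.from_euler('xyz',[-np.pi/2,0,np.radians(yaw)])
    d=T.inv().apply(np.array([x,y,z])-s['tool_pos']); w=(T.inv()*G).as_rotvec()
    print("t",s['time'],"pos",np.round(s['tool_pos'],4),"rot",np.round(s['tool_rot'],3),"F",np.round(s['contact_force'],1),"open",round(s['opening'],4))
    print("d",np.round(d,4),"r",np.round(w,4))
E
python3 -c "
from h import *
tgt(.52,-.27,.16,95)"
```

```text
t 0.1 pos [0.2374 0.4678 0.2431] rot [-1.571e+00  1.000e-03  1.101e+00] F [ 0.1 -0.4  1.3] open 0.0919
d [-0.5299  0.0837 -0.586 ] r [-0.0006 -0.5571 -0.0013]
```

```bash
python3 -m creep '[{"dx":-0.53,"dy":0.083,"dz":-0.586,"ry":-0.557,"gripper":1},{"dx":-0.53,"dy":0.083,"dz":-0.586,"ry":-0.557},{"dx":-0.53,"dy":0.083,"dz":-0.586,"ry":-0.557},{"dx":-0.53,"dy":0.083,"dz":-0.586,"ry":-0.557},{"dx":-0.53,"dy":0.083,"dz":-0.586,"ry":-0.557},{"dx":-0.53,"dy":0.083,"dz":-0.586,"ry":-0.557},{"dx":-0.53,"dy":0.083,"dz":-0.586,"ry":-0.557},{"dx":-0.53,"dy":0.083,"dz":-0.586,"ry":-0.557},{"dx":-0.53,"dy":0.083,"dz":-0.586,"ry":-0.557},{"dx":-0.53,"dy":0.083,"dz":-0.586,"ry":-0.557},{"dx":-0.53,"dy":0.083,"dz":-0.586,"ry":-0.557},{"dx":-0.53,"dy":0.083,"dz":-0.586,"ry":-0.557},{"dx":-0.53,"dy":0.083,"dz":-0.586,"ry":-0.557},{"dx":-0.53,"dy":0.083,"dz":-0.586,"ry":-0.557},{"dx":-0.53,"dy":0.083,"dz":-0.586,"ry":-0.557},{"dx":-0.53,"dy":0.083,"dz":-0.586,"ry":-0.557}]'
python3 - <<'E'
from h import *
s=status.observe(); p,d=read_camera("wrist"); cv2.imwrite("pics/w1.png",p[:,:,::-1])
import pickle; pickle.dump(s,open("w1.pkl","wb"))
tgt(.52,-.27,.16,95)
E
```

```text
t 0.15 pos [0.2375 0.4679 0.2432] rot [-1.571e+00  1.000e-03  1.101e+00] F [ 0.5  0.2 -0.4] open 0.0919
d [-0.53    0.0837 -0.586 ] r [-4.000e-04 -5.571e-01 -1.000e-03]invalid input at $[0]: expected keys dx, dy, dz, rx, ry, rz, gripper
```

View pics/w1.png

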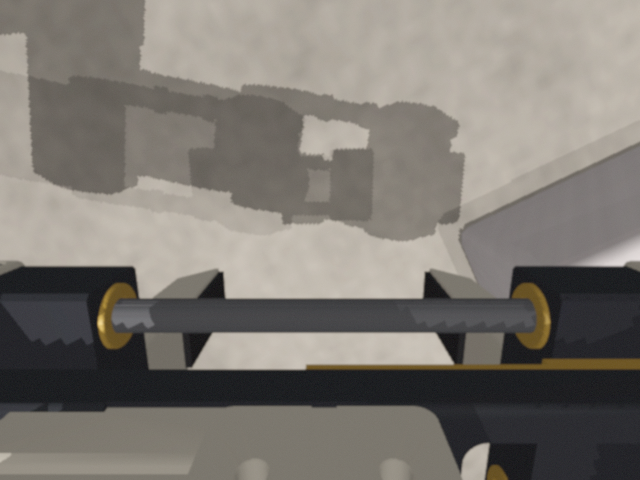

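The call was refused because rows need all keys. The wrist view shows the fingers at the bottom and the bench on the robot's side. I'll retype the move with full rows.

```bash
python3 -m creep '[{"dx":-0.53,"dy":0.083,"dz":-0.586,"rx":0,"ry":-0.557,"rz":0,"gripper":1},{"dx":-0.53,"dy":0.083,"dz":-0.586,"rx":0,"ry":-0.557,"rz":0,"gripper":1},{"dx":-0.53,"dy":0.083,"dz":-0.586,"rx":0,"ry":-0.557,"rz":0,"gripper":1},{"dx":-0.53,"dy":0.083,"dz":-0.586,"rx":0,"ry":-0.557,"rz":0,"gripper":1},{"dx":-0.53,"dy":0.083,"dz":-0.586,"rx":0,"ry":-0.557,"rz":0,"gripper":1},{"dx":-0.53,"dy":0.083,"dz":-0.586,"rx":0,"ry":-0.557,"rz":0,"gripper":1},{"dx":-0.53,"dy":0.083,"dz":-0.586,"rx":0,"ry":-0.557,"rz":0,"gripper":1},{"dx":-0.53,"dy":0.083,"dz":-0.586,"rx":0,"ry":-0.557,"rz":0,"gripper":1},{"dx":-0.53,"dy":0.083,"dz":-0.586,"rx":0,"ry":-0.557,"rz":0,"gripper":1},{"dx":-0.53,"dy":0.083,"dz":-0.586,"rx":0,"ry":-0.557,"rz":0,"gripper":1},{"dx":-0.53,"dy":0.083,"dz":-0.586,"rx":0,"ry":-0.557,"rz":0,"gripper":1},{"dx":-0.53,"dy":0.083,"dz":-0.586,"rx":0,"ry":-0.557,"rz":0,"gripper":1},{"dx":-0.53,"dy":0.083,"dz":-0.586,"rx":0,"ry":-0.557,"rz":0,"gripper":1},{"dx":-0.53,"dy":0.083,"dz":-0.586,"rx":0,"ry":-0.557,"rz":0,"gripper":1},{"dx":-0.53,"dy":0.083,"dz":-0.586,"rx":0,"ry":-0.557,"rz":0,"gripper":1},{"dx":-0.53,"dy":0.083,"dz":-0.586,"rx":0,"ry":-0.557,"rz":0,"gripper":1}]'
python3 - <<'E'
from h import *
import pickle
s=status.observe(); p,d=read_camera("wrist"); cv2.imwrite("pics/w2.png",p[:,:,::-1]); pickle.dump((s,d),open("w2.pkl","wb"))
tgt(.52,-.27,.16,95)
E
```

```text
time: 2.15
tool_pos: [0.52, -0.2684, 0.1609]
tool_rot: [-1.571, -0.0, 1.659]
contact_force: [0.7, 0.2, 0.2]
opening: 0.0916
t 2.2 pos [ 0.5202 -0.2684  0.1611] rot [-1.571 -0.     1.659] F [ 0.4 -0.8 -0.4] open 0.0917
d [-0.0015  0.0011  0.0003] r [0.0002 0.0013 0.0001]
```

View pics/w2.png

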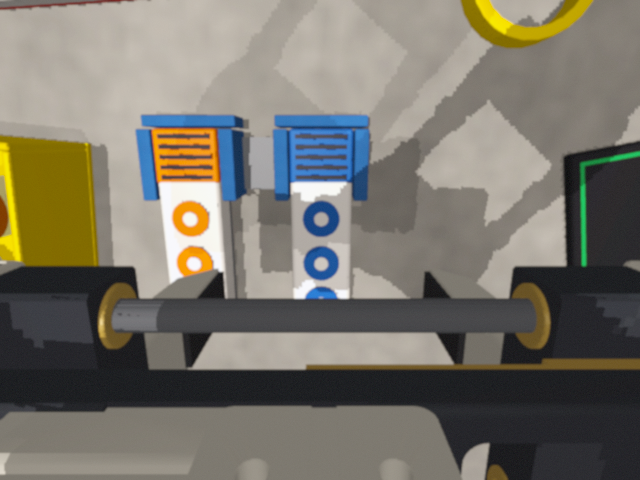

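The wrist picture shows blue almost centred between the fingers. The rings are at (321,218) and (321,263), and the tail/white boundary is at y≈182 from x=291 to 351.

```bash
python3 - <<'E'
from h import *
import pickle
s,d=pickle.load(open("w2.pkl","rb"))
w=onz("wrist",[(321,218.5),(321,263.5),(291,182),(351,182)],.041,s); print(w.round(4))
l=w[1]-w[0]; print(np.linalg.norm(l),np.degrees(np.arctan2(l[1],l[0])),"boundary mid",w[2:].mean(0), np.linalg.norm(w[2]-w[3]))
e=w[3]-w[2];print(np.degrees(np.arctan2(e[1],e[0])))
tgt(.522,-.269,.027,95)
E
```

```text
[[ 0.5078 -0.2711  0.041 ]
 [ 0.542  -0.2681  0.041 ]
 [ 0.4835 -0.2945  0.041 ]
 [ 0.4798 -0.2522  0.041 ]]
0.034323265473786904 4.912716276363379 boundary mid [ 0.4816067  -0.27334039  0.041     ] 0.04245728119949911
95.0117917944137
t 2.2 pos [ 0.5202 -0.2684  0.1611] rot [-1.571 -0.     1.659] F [ 0.4 -0.8 -0.4] open 0.0917
d [-0.0007  0.1341 -0.0017] r [0.0002 0.0013 0.0001]
```

```bash
python3 -m creep '[{"dx":-0.0015,"dy":0.04,"dz":-0.002,"rx":0,"ry":0,"rz":0,"gripper":0.8},{"dx":-0.0015,"dy":0.08,"dz":-0.002,"rx":0,"ry":0,"rz":0,"gripper":0.8},{"dx":-0.0015,"dy":0.11,"dz":-0.002,"rx":0,"ry":0,"rz":0,"gripper":0.8},{"dx":-0.0015,"dy":0.134,"dz":-0.002,"rx":0,"ry":0,"rz":0,"gripper":0.8},{"dx":-0.0015,"dy":0.134,"dz":-0.002,"rx":0,"ry":0,"rz":0,"gripper":0.8},{"dx":-0.0015,"dy":0.134,"dz":-0.002,"rx":0,"ry":0,"rz":0,"gripper":0.8}]' 40
python3 -m creep '[{"dx":0,"dy":0,"dz":0,"rx":0,"ry":0,"rz":0,"gripper":0.3},{"dx":0,"dy":0,"dz":0,"rx":0,"ry":0,"rz":0,"gripper":0.3},{"dx":0,"dy":0,"dz":0,"rx":0,"ry":0,"rz":0,"gripper":0.3},{"dx":0,"dy":0,"dz":0,"rx":0,"ry":0,"rz":0,"gripper":0.3},{"dx":0,"dy":0,"dz":0,"rx":0,"ry":0,"rz":0,"gripper":0.3},{"dx":0,"dy":0,"dz":0,"rx":0,"ry":0,"rz":0,"gripper":0.3},{"dx":0,"dy":0,"dz":0,"rx":0,"ry":0,"rz":0,"gripper":0.3},{"dx":0,"dy":0,"dz":0,"rx":0,"ry":0,"rz":0,"gripper":0.3}]' 40
```

```text
time: 2.95
tool_pos: [0.5231, -0.2709, 0.028]
tool_rot: [-1.572, 0.001, 1.659]
contact_force: [0.7, 0.1, 0.3]
opening: 0.0733
time: 3.95
tool_pos: [0.5225, -0.2711, 0.027]
tool_rot: [-1.571, 0.0, 1.658]
contact_force: [-1.3, 1.2, 5.8]
opening: 0.0437
```

```bash
python3 -m creep '[{"dx":0.001,"dy":-0.02,"dz":0,"rx":0,"ry":0,"rz":0,"gripper":0.3},{"dx":0.001,"dy":-0.05,"dz":0,"rx":0,"ry":0,"rz":0,"gripper":0.3},{"dx":0.001,"dy":-0.09,"dz":0,"rx":0,"ry":0,"rz":0,"gripper":0.3},{"dx":0.001,"dy":-0.1,"dz":0,"rx":0,"ry":0,"rz":0,"gripper":0.3},{"dx":0.001,"dy":-0.1,"dz":0,"rx":0,"ry":0,"rz":0,"gripper":0.3}]' 40
python3 - <<'E'
from h import *
p,d=read_camera("scene"); cv2.imwrite("pics/s2.png",p[:,:,::-1])
# pad centre .528,-.0075 yaw 15.6; grasp offset ~+.004 ahead of origin
a=np.radians(15.6)
tgt(.528+.004*np.cos(a),-.0075+.004*np.sin(a),.127,105.6)
E
```

```text
time: 4.58
tool_pos: [0.5222, -0.27, 0.1263]
tool_rot: [-1.571, -0.0, 1.658]
contact_force: [0.1, 1.0, -0.8]
opening: 0.0435
t 4.625 pos [ 0.5217 -0.2697  0.1254] rot [-1.569e+00 -1.000e-03  1.658e+00] F [-0.2  0.7 -2.5] open 0.0437
d [ 0.2614 -0.0013 -0.033 ] r [-0.0013 -0.1851  0.0014]
```

View pics/s2.png

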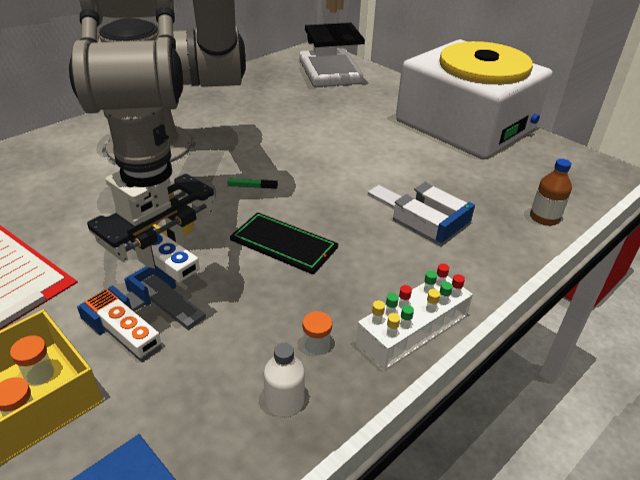

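The cartridge is lifted level, and orange hasn't moved. I gripped it at TCP z=0.027, which puts the fingertips about 2 mm below its underside. On the pad I'll therefore stop with the tips just above the surface and let it settle the last 2–3 mm. The outline leaves 18 mm or more of margin.

```bash
python3 -m creep '[{"dx":0.03,"dy":0,"dz":-0.004,"rx":0,"ry":-0.03,"rz":0,"gripper":0.3},{"dx":0.075,"dy":0,"dz":-0.01,"rx":0,"ry":-0.07,"rz":0,"gripper":0.3},{"dx":0.12,"dy":0,"dz":-0.015,"rx":0,"ry":-0.1,"rz":0,"gripper":0.3},{"dx":0.165,"dy":0,"dz":-0.021,"rx":0,"ry":-0.13,"rz":0,"gripper":0.3},{"dx":0.21,"dy":0,"dz":-0.027,"rx":0,"ry":-0.16,"rz":0,"gripper":0.3},{"dx":0.245,"dy":0,"dz":-0.031,"rx":0,"ry":-0.18,"rz":0,"gripper":0.3},{"dx":0.2615,"dy":0,"dz":-0.033,"rx":0,"ry":-0.185,"rz":0,"gripper":0.3},{"dx":0.2615,"dy":0,"dz":-0.033,"rx":0,"ry":-0.185,"rz":0,"gripper":0.3},{"dx":0.2615,"dy":0,"dz":-0.033,"rx":0,"ry":-0.185,"rz":0,"gripper":0.3},{"dx":0.2615,"dy":0,"dz":-0.033,"rx":0,"ry":-0.185,"rz":0,"gripper":0.3}]' 40
python3 - <<'E'
from h import *
p,d=read_camera("top"); cv2.imwrite("pics/t3.png",p[:,:,::-1])
crop(p,230,200,160,160,3.7,"pics/t3c.png")
a=np.radians(15.6)
tgt(.528+.004*np.cos(a),-.0075+.004*np.sin(a),.031,105.6)
E
```

```text
time: 5.88
tool_pos: [0.5324, -0.0079, 0.1266]
tool_rot: [-1.571, 0.0, 1.841]
contact_force: [0.1, 0.7, -1.6]
opening: 0.0439
t 5.925 pos [ 0.5324 -0.0077  0.1267] rot [-1.571  0.     1.841] F [-0.2  0.3 -2.2] open 0.0442
d [0.0014 0.0957 0.0002] r [ 0.     -0.0017 -0.0001]
```

View pics/t3c.png

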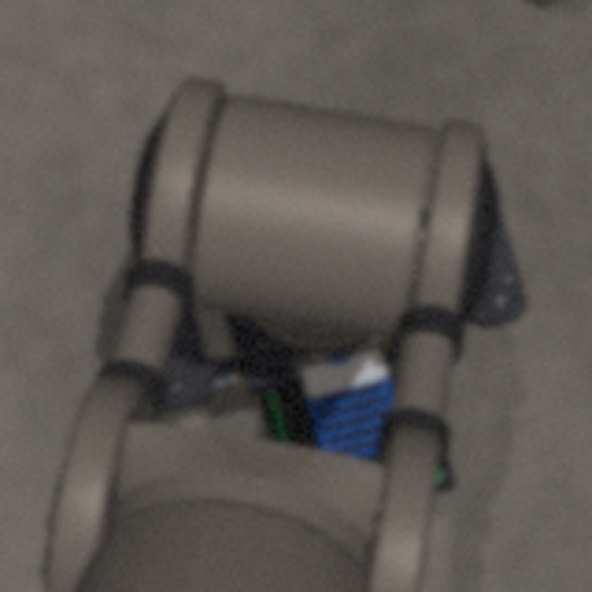

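The top camera is mostly blocked by the arm. The tail is visible over the pad, parallel to the green line. I'll lower in stages.

```bash
python3 -m creep '[{"dx":0.001,"dy":0.03,"dz":0,"rx":0,"ry":0,"rz":0,"gripper":0.3},{"dx":0.001,"dy":0.06,"dz":0,"rx":0,"ry":0,"rz":0,"gripper":0.3},{"dx":0.001,"dy":0.08,"dz":0,"rx":0,"ry":0,"rz":0,"gripper":0.3},{"dx":0.001,"dy":0.088,"dz":0,"rx":0,"ry":0,"rz":0,"gripper":0.3},{"dx":0.001,"dy":0.093,"dz":0,"rx":0,"ry":0,"rz":0,"gripper":0.3},{"dx":0.001,"dy":0.096,"dz":0,"rx":0,"ry":0,"rz":0,"gripper":0.3},{"dx":0.001,"dy":0.096,"dz":0,"rx":0,"ry":0,"rz":0,"gripper":0.3},{"dx":0.001,"dy":0.096,"dz":0,"rx":0,"ry":0,"rz":0,"gripper":0.3}]' 40
python3 - <<'E'
from h import *
s=status.observe(); p,d=read_camera("wrist"); cv2.imwrite("pics/w4.png",p[:,:,::-1])
p,d=read_camera("scene"); crop(p,200,150,170,150,4,"pics/s4.png"); print(s['tool_pos'],s['contact_force'])
E
```

```text
time: 6.92
tool_pos: [0.5324, -0.0057, 0.0312]
tool_rot: [-1.572, 0.0, 1.843]
contact_force: [-0.4, 1.0, -1.8]
opening: 0.0437
[ 0.5323933  -0.00570705  0.03117517] [-0.37909354  0.96043946 -1.80185746]
```

View pics/w4.png

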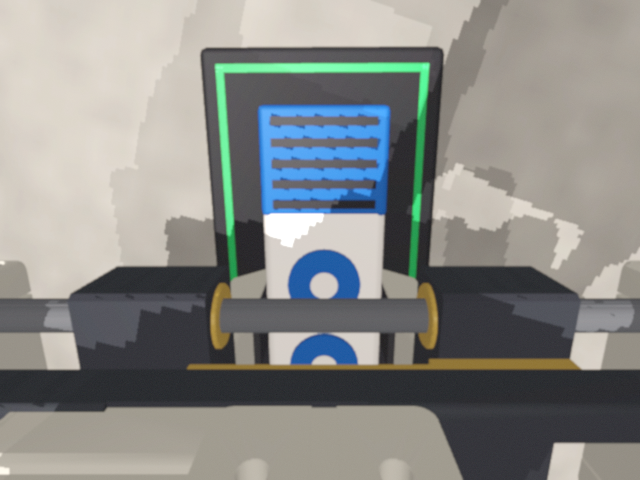

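View pics/s4.png

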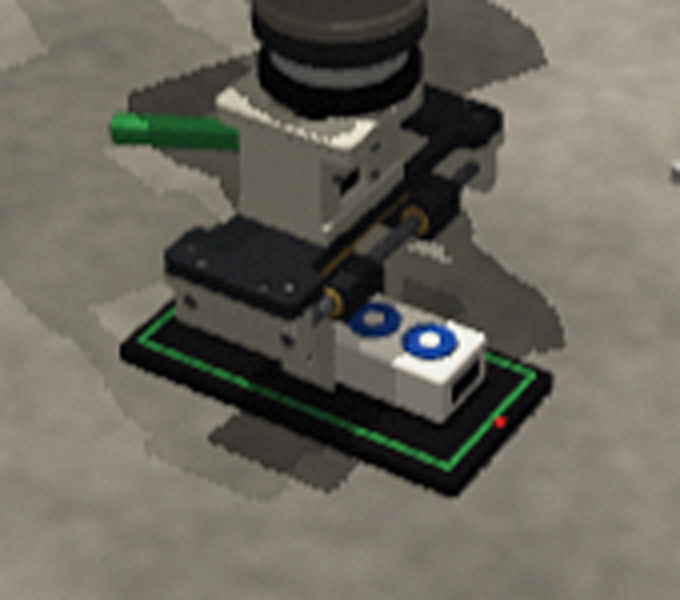

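Both views show the cartridge centred inside the green outline and parallel to it. I'll go down the last millimetre and open.

```bash
python3 -m creep '[{"dx":0,"dy":0.001,"dz":0,"rx":0,"ry":0,"rz":0,"gripper":0.3},{"dx":0,"dy":0.001,"dz":0,"rx":0,"ry":0,"rz":0,"gripper":0.3},{"dx":0,"dy":0.001,"dz":0,"rx":0,"ry":0,"rz":0,"gripper":0.75},{"dx":0,"dy":0.001,"dz":0,"rx":0,"ry":0,"rz":0,"gripper":0.75},{"dx":0,"dy":0.001,"dz":0,"rx":0,"ry":0,"rz":0,"gripper":0.75},{"dx":0,"dy":0.001,"dz":0,"rx":0,"ry":0,"rz":0,"gripper":0.75},{"dx":0,"dy":-0.02,"dz":0,"rx":0,"ry":0,"rz":0,"gripper":0.75},{"dx":0,"dy":-0.06,"dz":0,"rx":0,"ry":0,"rz":0,"gripper":0.75},{"dx":0,"dy":-0.06,"dz":0,"rx":0,"ry":0,"rz":0,"gripper":0.75},{"dx":0,"dy":-0.06,"dz":0,"rx":0,"ry":0,"rz":0,"gripper":0.75},{"dx":0,"dy":-0.06,"dz":0,"rx":0,"ry":0,"rz":0,"gripper":0.75},{"dx":0,"dy":-0.06,"dz":0,"rx":0,"ry":0,"rz":0,"gripper":0.75},{"dx":0,"dy":-0.06,"dz":0,"rx":0,"ry":0,"rz":0,"gripper":0.75},{"dx":0,"dy":-0.06,"dz":0,"rx":0,"ry":0,"rz":0,"gripper":0.75},{"dx":0,"dy":-0.06,"dz":0,"rx":0,"ry":0,"rz":0,"gripper":0.75}]' 40
python3 - <<'E'
from h import *
import pickle
s=status.observe(); p,d=read_camera("wrist"); cv2.imwrite("pics/w5.png",p[:,:,::-1]);pickle.dump((s,d),open("w5.pkl","wb"))
p,d=read_camera("scene"); crop(p,200,150,170,150,4,"pics/s5.png"); print(s['time'],s['tool_pos'],s['contact_force'])
E
```

```text
time: 8.9
tool_pos: [0.5321, -0.0057, 0.0907]
tool_rot: [-1.571, -0.0, 1.843]
contact_force: [0.1, -0.9, -0.5]
opening: 0.069
8.9 [ 0.53210005 -0.00568301  0.0906525 ] [ 0.13795948 -0.91648197 -0.48525932]
```

View pics/w5.png

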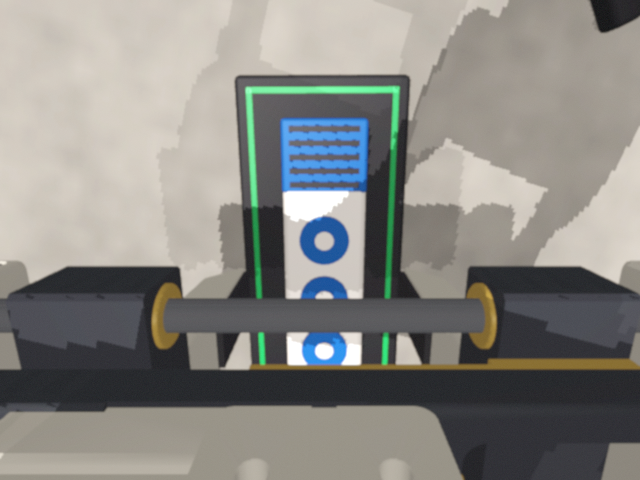

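View pics/s5.png

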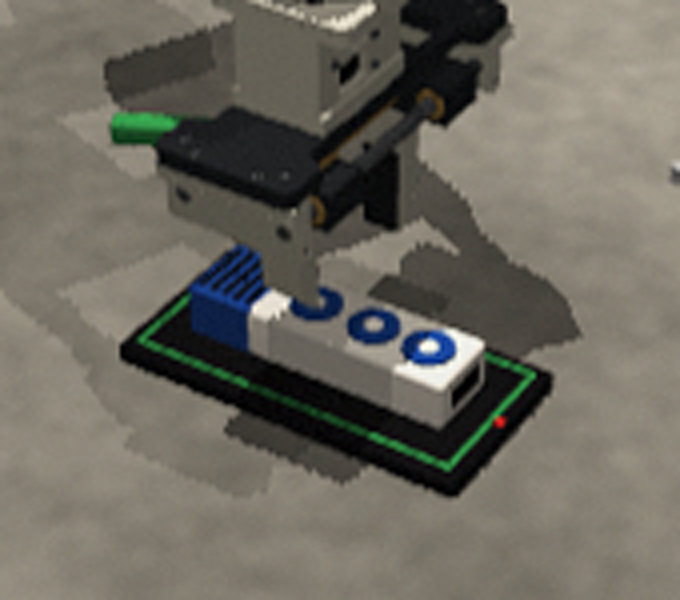

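The cartridge lies flat inside the outline and has been free for over a second. I'll measure it for the regrip.

```bash
python3 - <<'E'
from h import *
import pickle
s,d=pickle.load(open("w5.pkl","rb"))
w=onz("wrist",[(324.5,190),(324.3,240),(324.3,350)],.041,s); print(w.round(4))
l=w[2]-w[0]; print(np.linalg.norm(l),np.degrees(np.arctan2(l[1],l[0])))
u=np.array([np.cos(np.radians(15.6)),np.sin(np.radians(15.6))])
print("centre est",w[0,:2]+u*.037, "t end", onz("wrist",[(325,119)],.041,s)-0)
c=w[0,:2]+u*.037
tgt(c[0],c[1],.032,105.6)
E
```

```text
[[ 0.4919 -0.0163  0.041 ]
 [ 0.5178 -0.0092  0.041 ]
 [ 0.5815  0.0085  0.041 ]]
0.09305011693346545 15.505303925791669
centre est [ 0.52752209 -0.0063853 ] t end [[ 0.4579666  -0.02553376  0.041     ]]
t 9.0 pos [ 0.5321 -0.0057  0.0907] rot [-1.571 -0.     1.843] F [-0.   0.2 -0.2] open 0.0688
d [0.0005 0.0587 0.0046] r [ 0.0001 -0.      0.0001]
```

```bash
python3 -m creep '[{"dx":0,"dy":0.02,"dz":0.005,"rx":0,"ry":0,"rz":0,"gripper":0.75},{"dx":0,"dy":0.045,"dz":0.005,"rx":0,"ry":0,"rz":0,"gripper":0.75},{"dx":0,"dy":0.058,"dz":0.005,"rx":0,"ry":0,"rz":0,"gripper":0.75},{"dx":0,"dy":0.058,"dz":0.005,"rx":0,"ry":0,"rz":0,"gripper":0.75},{"dx":0,"dy":0.058,"dz":0.005,"rx":0,"ry":0,"rz":0,"gripper":0.75},{"dx":0,"dy":0.058,"dz":0.005,"rx":0,"ry":0,"rz":0,"gripper":0.3},{"dx":0,"dy":0.058,"dz":0.005,"rx":0,"ry":0,"rz":0,"gripper":0.3},{"dx":0,"dy":0.058,"dz":0.005,"rx":0,"ry":0,"rz":0,"gripper":0.3},{"dx":0,"dy":0.058,"dz":0.005,"rx":0,"ry":0,"rz":0,"gripper":0.3},{"dx":0,"dy":0.058,"dz":0.005,"rx":0,"ry":0,"rz":0,"gripper":0.3},{"dx":0,"dy":0.058,"dz":0.005,"rx":0,"ry":0,"rz":0,"gripper":0.3},{"dx":0,"dy":0.058,"dz":0.005,"rx":0,"ry":0,"rz":0,"gripper":0.3},{"dx":0,"dy":0.058,"dz":0.005,"rx":0,"ry":0,"rz":0,"gripper":0.3}]' 40
python3 -m creep '[{"dx":0,"dy":-0.02,"dz":0,"rx":0,"ry":0,"rz":0,"gripper":0.3},{"dx":0,"dy":-0.06,"dz":0,"rx":0,"ry":0,"rz":0,"gripper":0.3},{"dx":0,"dy":-0.1,"dz":0,"rx":0,"ry":0,"rz":0,"gripper":0.3},{"dx":0,"dy":-0.1,"dz":0,"rx":0,"ry":0,"rz":0,"gripper":0.3},{"dx":0,"dy":-0.1,"dz":0,"rx":0,"ry":0,"rz":0,"gripper":0.3}]' 40
python3 - <<'E'
from h import *
a=np.radians(2.4); m=np.array([.623,.2747]); c=m-.085*np.array([np.cos(a),np.sin(a)]); print(c)
tgt(c[0],c[1],.13,92.4)
E
```

```text
time: 10.62
tool_pos: [0.5274, -0.007, 0.033]
tool_rot: [-1.571, 0.0, 1.843]
contact_force: [-1.6, -0.2, 4.9]
opening: 0.0436
time: 11.25
tool_pos: [0.5265, -0.0069, 0.1316]
tool_rot: [-1.569, -0.001, 1.843]
contact_force: [-0.9, 0.3, -1.3]
opening: 0.0437
[0.53807456 0.27114057]
t 11.25 pos [ 0.5265 -0.0069  0.1316] rot [-1.569e+00 -1.000e-03  1.843e+00] F [-0.9  0.3 -1.3] open 0.0437
d [ 0.2647  0.0017 -0.0859] r [-0.0017  0.2303  0.0006]
```

```bash
python3 - <<'E'
from h import *
crop("pics/scene0.png",355,170,130,80,6,"pics/c6.png")
E
```

```text
(no output)
```

View pics/c6.png

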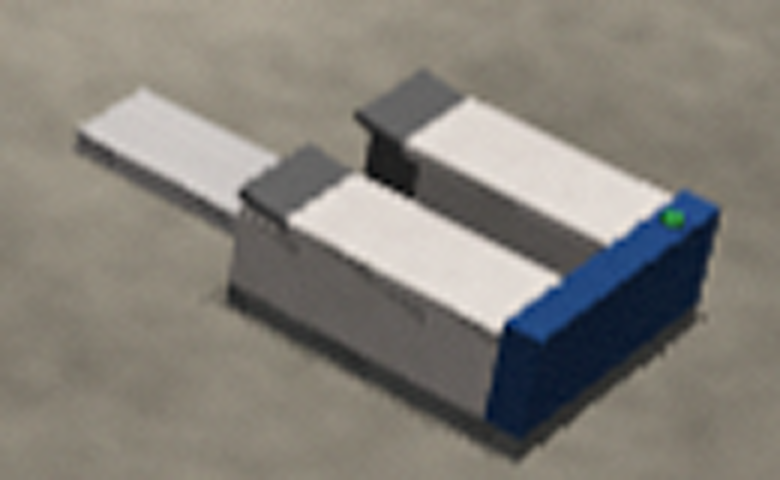

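```bash
python3 - <<'E'
from h import *
g=lambda pts,z: onz("scene",np.array(pts)/6+np.array([355,170]),z)
a=g([(78,132),(143,88)],.010); b=g([(545,342),(720,212)],.052); c=g([(290,225),(352,175),(405,145),(470,97)],.052)
print(a.round(4),b.round(4),c.round(4)); 
m0=a.mean(0);m1=b.mean(0);l=m1-m0;print(m0,m1,np.linalg.norm(l[:2]),np.degrees(np.arctan2(l[1],l[0])), np.linalg.norm(b[0]-b[1]))
print("blue cart check", proj("scene",[[.5917,-.2633,.04]]))
E
```

```text
[[0.5284 0.2479 0.01  ]
 [0.5248 0.289  0.01  ]] [[0.7532 0.2231 0.052 ]
 [0.7494 0.3293 0.052 ]] [[0.6546 0.2116 0.052 ]
 [0.6499 0.2512 0.052 ]
 [0.6507 0.28   0.052 ]
 [0.6473 0.3222 0.052 ]]
[0.52663569 0.26844702 0.01      ] [0.7512814 0.2762135 0.052    ] 0.22477992293414711 1.9800467169029012 0.10621524680384468
blue cart check [[193.69306989 306.46292294]]
```

```bash
python3 - <<'E'
from h import *
a=np.radians(2.3); m=np.array([.6245,.2737]); c=m-.09*np.array([np.cos(a),np.sin(a)]); print(c)
tgt(c[0],c[1],.09,92.3)
E
```

```text
[0.5345725  0.27008814]
t 11.25 pos [ 0.5265 -0.0069  0.1316] rot [-1.569e+00 -1.000e-03  1.843e+00] F [-0.9  0.3 -1.3] open 0.0437
d [ 0.2646  0.0417 -0.0823] r [-0.0017  0.2321  0.0006]
```

```bash
python3 -m creep '[{"dx":0.03,"dy":0,"dz":-0.01,"rx":0,"ry":0.03,"rz":0,"gripper":0.3},{"dx":0.075,"dy":0,"dz":-0.023,"rx":0,"ry":0.07,"rz":0,"gripper":0.3},{"dx":0.12,"dy":0,"dz":-0.037,"rx":0,"ry":0.11,"rz":0,"gripper":0.3},{"dx":0.165,"dy":0,"dz":-0.051,"rx":0,"ry":0.15,"rz":0,"gripper":0.3},{"dx":0.21,"dy":0,"dz":-0.065,"rx":0,"ry":0.19,"rz":0,"gripper":0.3},{"dx":0.245,"dy":0.01,"dz":-0.076,"rx":0,"ry":0.22,"rz":0,"gripper":0.3},{"dx":0.2645,"dy":0.025,"dz":-0.082,"rx":0,"ry":0.232,"rz":0,"gripper":0.3},{"dx":0.2645,"dy":0.04,"dz":-0.082,"rx":0,"ry":0.232,"rz":0,"gripper":0.3},{"dx":0.2645,"dy":0.04,"dz":-0.082,"rx":0,"ry":0.232,"rz":0,"gripper":0.3},{"dx":0.2645,"dy":0.04,"dz":-0.082,"rx":0,"ry":0.232,"rz":0,"gripper":0.3}]' 40
python3 - <<'E'
from h import *
s=status.observe(); p,d=read_camera("wrist"); cv2.imwrite("pics/w7.png",p[:,:,::-1])
p,d=read_camera("scene"); crop(p,310,110,180,140,4.2,"pics/s7.png"); print(s['time'],s['tool_pos'],s['tool_rot'])
p,d=read_camera("top"); crop(p,140,170,120,160,3.7,"pics/t7.png")
E
```

```text
time: 12.5
tool_pos: [0.5353, 0.2688, 0.0926]
tool_rot: [-1.57, 0.0, 1.61]
contact_force: [-0.3, -0.1, -1.4]
opening: 0.044
12.5 [0.53534356 0.26879312 0.09260349] [-1.57034927e+00  2.46000078e-04  1.60996268e+00]
```

View pics/w7.png

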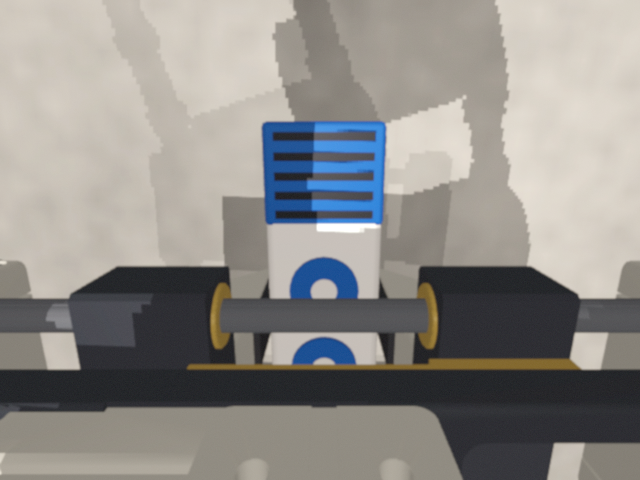

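View pics/s7.png

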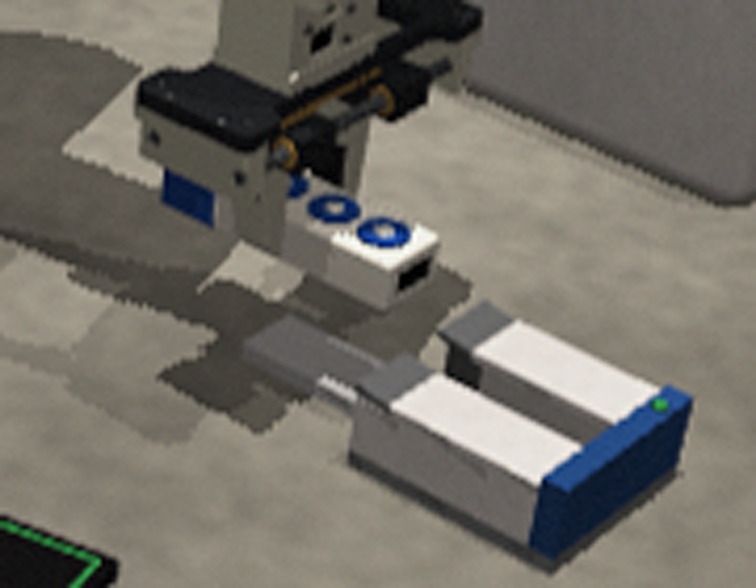

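View pics/t7.png

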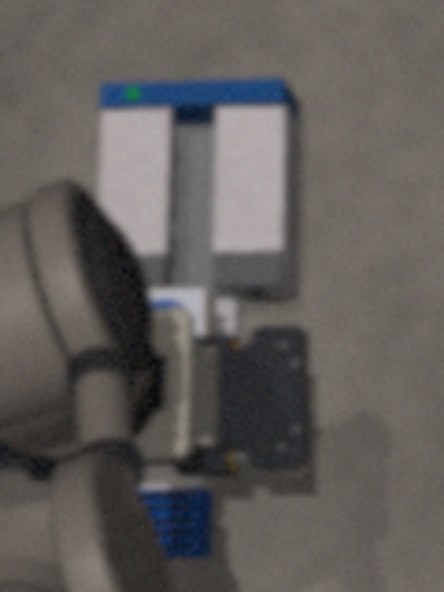

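```bash
python3 - <<'E'
from h import *
print(onz("top",np.array([(208,290),(205,335),(211,490),(208,555)])/3.7+np.array([140,170]),.100))
# wrist: lateral offset of cart relative to TCP
s=status.observe()
w=onz("wrist",[(324.5,223),(324,290)],.101,s); print(w, w-s['tool_pos'])
a=np.radians(2.3); m=np.array([.6245,.2737]); c=m-.08*np.array([np.cos(a),np.sin(a)]); print(c)
tgt(c[0],c[1],.032,92.3)
E
```

```text
[[0.61017012 0.24959901 0.1       ]
 [0.58447444 0.24972776 0.1       ]
 [0.49794993 0.24115409 0.1       ]
 [0.46249616 0.24066425 0.1       ]]
[[0.49919989 0.26842229 0.101     ]
 [0.52580442 0.26926399 0.101     ]] [[-3.64704085e-02 -7.80588768e-04  7.58077338e-03]
 [-9.86588319e-03  6.11078058e-05  7.58077338e-03]]
[0.54456445 0.27048946]
t 12.65 pos [0.5357 0.2692 0.0934] rot [-1.572 -0.     1.61 ] F [-1.2 -0.6 -0.6] open 0.0433
d [ 0.0009  0.0614 -0.0089] r [ 0.0011 -0.0009  0.0003]
```

```bash
python3 -m creep '[{"dx":0.001,"dy":0.02,"dz":-0.004,"rx":0,"ry":0,"rz":0,"gripper":0.3},{"dx":0.001,"dy":0.04,"dz":-0.004,"rx":0,"ry":0,"rz":0,"gripper":0.3},{"dx":0.001,"dy":0.055,"dz":-0.004,"rx":0,"ry":0,"rz":0,"gripper":0.3},{"dx":0.001,"dy":0.06,"dz":-0.004,"rx":0,"ry":0,"rz":0,"gripper":0.3},{"dx":0.001,"dy":0.062,"dz":-0.004,"rx":0,"ry":0,"rz":0,"gripper":0.3},{"dx":0.001,"dy":0.062,"dz":-0.004,"rx":0,"ry":0,"rz":0,"gripper":0.3},{"dx":0.001,"dy":0.062,"dz":-0.004,"rx":0,"ry":0,"rz":0,"gripper":0.3}]' 40
python3 - <<'E'
from h import *
p,d=read_camera("scene"); crop(p,310,110,180,140,4.2,"pics/s8.png")
tgt(.544,.2705,.031,92.3)
E
```

```text
time: 13.52
tool_pos: [0.5395, 0.2711, 0.0311]
tool_rot: [-1.572, -0.0, 1.611]
contact_force: [-0.3, -1.0, -1.7]
opening: 0.0437
t 13.575 pos [0.5394 0.2711 0.031 ] rot [-1.572 -0.     1.611] F [-0.1 -0.5 -0.4] open 0.0438
d [-0.0007  0.     -0.0046] r [0.0009 0.0001 0.0004]
```

View pics/s8.png

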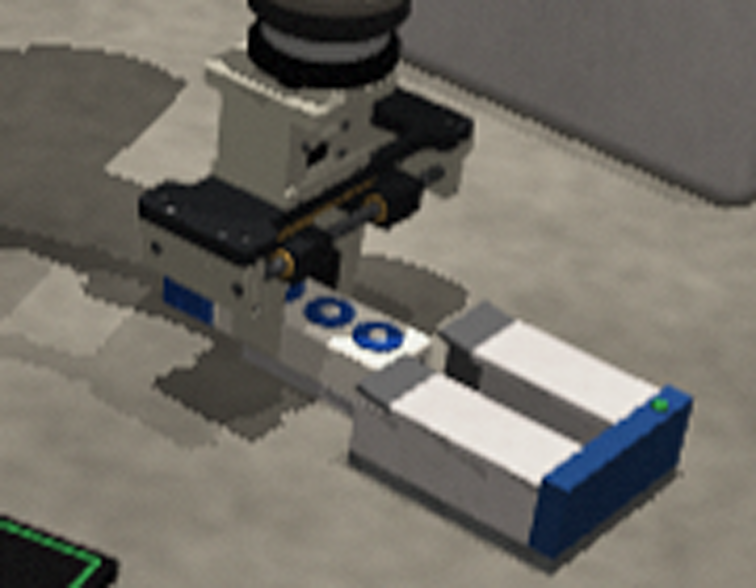

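The nose is lined up at the mouth. I'll slide it forward 50 mm slowly and watch the force.

```bash
python3 -m creep '[{"dx":0,"dy":0,"dz":-0.008,"rx":0,"ry":0,"rz":0,"gripper":0.3},{"dx":0,"dy":0,"dz":-0.015,"rx":0,"ry":0,"rz":0,"gripper":0.3},{"dx":0,"dy":0,"dz":-0.02,"rx":0,"ry":0,"rz":0,"gripper":0.3},{"dx":0,"dy":0,"dz":-0.025,"rx":0,"ry":0,"rz":0,"gripper":0.3}]' 40
python3 -m creep '[{"dx":0,"dy":0,"dz":-0.007,"rx":0,"ry":0,"rz":0,"gripper":0.3},{"dx":0,"dy":0,"dz":-0.014,"rx":0,"ry":0,"rz":0,"gripper":0.3},{"dx":0,"dy":0,"dz":-0.02,"rx":0,"ry":0,"rz":0,"gripper":0.3},{"dx":0,"dy":0,"dz":-0.025,"rx":0,"ry":0,"rz":0,"gripper":0.3},{"dx":0,"dy":0,"dz":-0.025,"rx":0,"ry":0,"rz":0,"gripper":0.3}]' 40
python3 - <<'E'
from h import *
p,d=read_camera("scene"); crop(p,310,110,180,140,4.2,"pics/s9.png")
s=status.observe(); print(s['torque'])
tgt(.59,.273,.031,92.3)
E
```

```text
time: 14.08
tool_pos: [0.5644, 0.272, 0.0311]
tool_rot: [-1.571, -0.0, 1.611]
contact_force: [-4.0, 0.4, 4.1]
opening: 0.0437
time: 14.7
tool_pos: [0.5902, 0.273, 0.0311]
tool_rot: [-1.573, -0.0, 1.611]
contact_force: [1.1, 0.5, 4.0]
opening: 0.0438
[-0.01915987 -0.13525551  0.01310084]
t 14.75 pos [0.5902 0.273  0.031 ] rot [-1.573 -0.     1.611] F [1.3 0.  2.8] open 0.0434
d [0.     0.     0.0002] r [ 0.0023 -0.      0.0004]
```

View pics/s9.png

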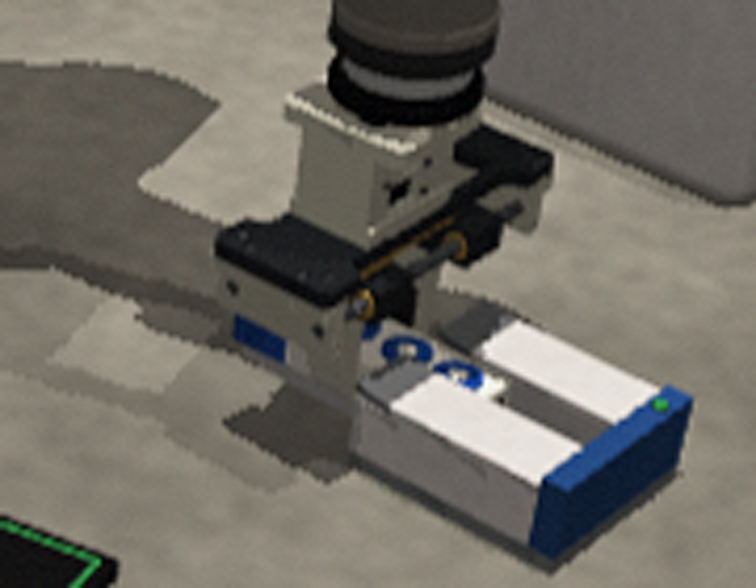

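```bash
python3 -m creep '[{"dx":0,"dy":0,"dz":0,"rx":0,"ry":0,"rz":0,"gripper":0.75},{"dx":0,"dy":0,"dz":0,"rx":0,"ry":0,"rz":0,"gripper":0.75},{"dx":0,"dy":0,"dz":0,"rx":0,"ry":0,"rz":0,"gripper":0.75},{"dx":0,"dy":0,"dz":0,"rx":0,"ry":0,"rz":0,"gripper":0.75},{"dx":0,"dy":-0.03,"dz":0,"rx":0,"ry":0,"rz":0,"gripper":0.75},{"dx":0,"dy":-0.06,"dz":0,"rx":0,"ry":0,"rz":0,"gripper":0.75},{"dx":0,"dy":-0.06,"dz":0.03,"rx":0,"ry":0,"rz":0,"gripper":0.75},{"dx":0,"dy":-0.06,"dz":0.055,"rx":0,"ry":0,"rz":0,"gripper":0.75},{"dx":0,"dy":-0.06,"dz":0.055,"rx":0,"ry":0,"rz":0,"gripper":0.75},{"dx":0,"dy":-0.06,"dz":0.055,"rx":0,"ry":0,"rz":0,"gripper":0.75}]' 40
python3 - <<'E'
from h import *
import pickle
s=status.observe(); p,d=read_camera("wrist"); cv2.imwrite("pics/w10.png",p[:,:,::-1]);pickle.dump((s,d),open("w10.pkl","wb"))
p,d=read_camera("scene"); crop(p,310,110,180,140,4.2,"pics/s10.png")
E
```

```text
time: 16.0
tool_pos: [0.5351, 0.2709, 0.091]
tool_rot: [-1.572, -0.0, 1.611]
contact_force: [0.2, -0.1, -0.7]
opening: 0.0687
```

View pics/w10.png

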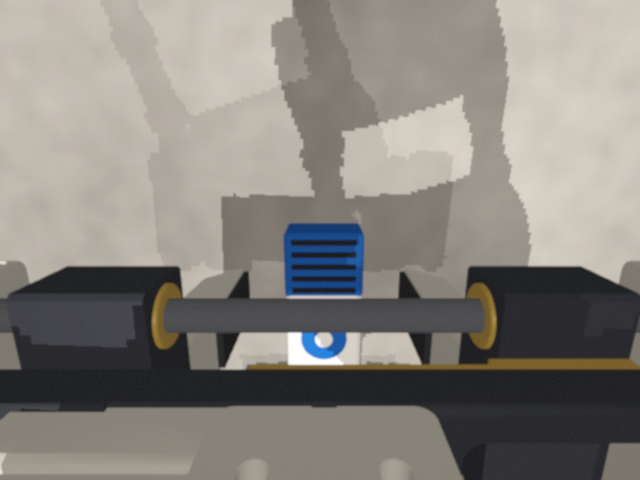

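View pics/s10.png

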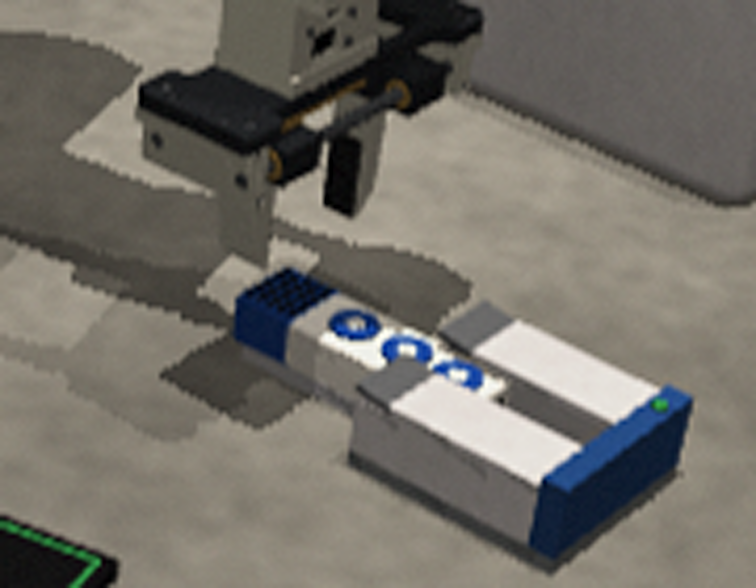

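The cartridge rests in the lane with its tail on the porch. In the wrist view, the tail's top edge is at (324,234) and the tail/white boundary at (324,295).

```bash
python3 - <<'E'
from h import *
import pickle
s,d=pickle.load(open("w10.pkl","rb"))
w=onz("wrist",[(324,234),(324,295)],.039,s); print(w.round(4))
tgt(w[0,0]+.020,w[0,1]+.0008,.031,92.3)
E
```

```text
[[0.5176 0.2707 0.039 ]
 [0.5531 0.2721 0.039 ]]
t 16.1 pos [0.5351 0.2708 0.0907] rot [-1.572 -0.     1.611] F [-0.3 -0.7  0.1] open 0.0688
d [ 0.0007  0.0597 -0.0024] r [ 0.001  -0.0003  0.0003]
```

```bash
python3 -m creep '[{"dx":0.0005,"dy":0.03,"dz":-0.001,"rx":0,"ry":0,"rz":0,"gripper":0.75},{"dx":0.0005,"dy":0.05,"dz":-0.001,"rx":0,"ry":0,"rz":0,"gripper":0.75},{"dx":0.0005,"dy":0.06,"dz":-0.001,"rx":0,"ry":0,"rz":0,"gripper":0.75},{"dx":0.0005,"dy":0.06,"dz":-0.001,"rx":0,"ry":0,"rz":0,"gripper":0.75},{"dx":0.0005,"dy":0.06,"dz":-0.001,"rx":0,"ry":0,"rz":0,"gripper":0.3},{"dx":0.0005,"dy":0.06,"dz":-0.001,"rx":0,"ry":0,"rz":0,"gripper":0.3},{"dx":0.0005,"dy":0.06,"dz":-0.001,"rx":0,"ry":0,"rz":0,"gripper":0.3},{"dx":0.0005,"dy":0.06,"dz":-0.001,"rx":0,"ry":0,"rz":0,"gripper":0.3},{"dx":0.0005,"dy":0.06,"dz":-0.001,"rx":0,"ry":0,"rz":0,"gripper":0.3},{"dx":0.0005,"dy":0.06,"dz":-0.001,"rx":0,"ry":0,"rz":0,"gripper":0.3},{"dx":0.0005,"dy":0.06,"dz":-0.001,"rx":0,"ry":0,"rz":0,"gripper":0.3}]' 40
python3 -m creep '[{"dx":0,"dy":0,"dz":-0.008,"rx":0,"ry":0,"rz":0,"gripper":0.3},{"dx":0,"dy":0,"dz":-0.016,"rx":0,"ry":0,"rz":0,"gripper":0.3},{"dx":0,"dy":0,"dz":-0.024,"rx":0,"ry":0,"rz":0,"gripper":0.3},{"dx":0,"dy":0,"dz":-0.03,"rx":0,"ry":0,"rz":0,"gripper":0.3}]' 40
python3 -m creep '[{"dx":0,"dy":0,"dz":-0.008,"rx":0,"ry":0,"rz":0,"gripper":0.3},{"dx":0,"dy":0,"dz":-0.016,"rx":0,"ry":0,"rz":0,"gripper":0.3},{"dx":0,"dy":0,"dz":-0.024,"rx":0,"ry":0,"rz":0,"gripper":0.3},{"dx":0,"dy":0,"dz":-0.03,"rx":0,"ry":0,"rz":0,"gripper":0.3}]' 40
```

```text
time: 17.48
tool_pos: [0.5354, 0.2714, 0.0314]
tool_rot: [-1.572, -0.0, 1.611]
contact_force: [-1.1, -0.4, 6.2]
opening: 0.0432
time: 17.98
tool_pos: [0.5646, 0.2727, 0.0313]
tool_rot: [-1.57, -0.0, 1.611]
contact_force: [-4.8, -0.8, 8.4]
opening: 0.0436
time: 18.48
tool_pos: [0.5947, 0.2739, 0.0313]
tool_rot: [-1.57, -0.0, 1.611]
contact_force: [-4.2, 0.5, 8.0]
opening: 0.0438
```

```bash
python3 -m creep '[{"dx":0,"dy":0,"dz":-0.003,"rx":0,"ry":0,"rz":0,"gripper":0.3},{"dx":0,"dy":0,"dz":-0.005,"rx":0,"ry":0,"rz":0,"gripper":0.3},{"dx":0,"dy":0,"dz":-0.006,"rx":0,"ry":0,"rz":0,"gripper":0.3}]' 40
python3 -m creep '[{"dx":0,"dy":0,"dz":-0.002,"rx":0,"ry":0,"rz":0,"gripper":0.3},{"dx":0,"dy":0,"dz":-0.002,"rx":0,"ry":0,"rz":0,"gripper":0.3}]' 40
```

```text
time: 18.85
tool_pos: [0.6004, 0.2741, 0.0313]
tool_rot: [-1.57, -0.0, 1.611]
contact_force: [-4.3, -0.6, 7.7]
opening: 0.0435
time: 19.1
tool_pos: [0.6018, 0.2742, 0.0314]
tool_rot: [-1.568, 0.0, 1.611]
contact_force: [-6.8, -0.1, 9.6]
opening: 0.0439
```

```bash
python3 -m creep '[{"dx":0,"dy":0,"dz":-0.001,"rx":0,"ry":0,"rz":0,"gripper":0.3},{"dx":0,"dy":0,"dz":-0.001,"rx":0,"ry":0,"rz":0,"gripper":0.3}]' 40
python3 -m creep '[{"dx":0,"dy":0,"dz":-0.001,"rx":0,"ry":0,"rz":0,"gripper":0.3},{"dx":0,"dy":0,"dz":-0.001,"rx":0,"ry":0,"rz":0,"gripper":0.3}]' 40
python3 - <<'E'
from h import *
p,d=read_camera("scene"); crop(p,310,110,180,140,4.2,"pics/s11.png")
tgt(.6,.274,.031,92.3)
E
```

```text
time: 19.35
tool_pos: [0.6019, 0.2742, 0.0313]
tool_rot: [-1.566, 0.0, 1.611]
contact_force: [-10.0, -1.9, 10.7]
opening: 0.0435
time: 19.6
tool_pos: [0.6019, 0.2742, 0.0313]
tool_rot: [-1.564, 0.001, 1.611]
contact_force: [-13.7, -1.4, 13.6]
opening: 0.0436
t 19.65 pos [0.6019 0.2742 0.0313] rot [-1.564e+00  1.000e-03  1.611e+00] F [-13.4  -1.4  12.8] open 0.0438
d [-0.0001  0.0004  0.0019] r [-0.0066  0.0003 -0.0006]
```

View pics/s11.png

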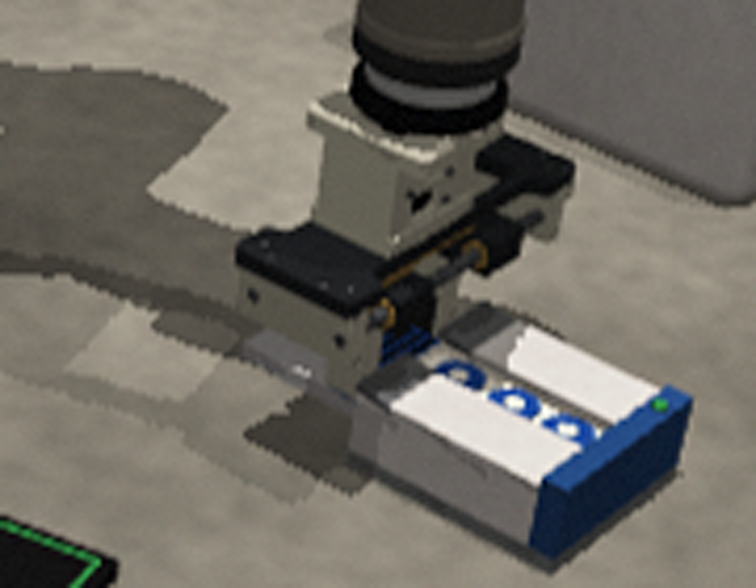

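Force rises while position stays at 0.6019, and nose and stop agree in the picture, so it's home. I'll release, lift and back off.

```bash
python3 -m creep '[{"dx":0,"dy":0,"dz":0.001,"rx":0,"ry":0,"rz":0,"gripper":0.3},{"dx":0,"dy":0,"dz":0.001,"rx":0,"ry":0,"rz":0,"gripper":0.75},{"dx":0,"dy":0,"dz":0.001,"rx":0,"ry":0,"rz":0,"gripper":0.75},{"dx":0,"dy":0,"dz":0.001,"rx":0,"ry":0,"rz":0,"gripper":0.75},{"dx":0,"dy":0,"dz":0.001,"rx":0,"ry":0,"rz":0,"gripper":0.75},{"dx":0,"dy":-0.03,"dz":0.001,"rx":0,"ry":0,"rz":0,"gripper":0.75},{"dx":0,"dy":-0.08,"dz":0.001,"rx":0,"ry":0,"rz":0,"gripper":0.75},{"dx":0,"dy":-0.13,"dz":0.02,"rx":0,"ry":0,"rz":0,"gripper":0.75},{"dx":0,"dy":-0.17,"dz":0.06,"rx":0,"ry":0,"rz":0,"gripper":0.75},{"dx":0,"dy":-0.17,"dz":0.11,"rx":0,"ry":0,"rz":0,"gripper":0.75},{"dx":0,"dy":-0.17,"dz":0.15,"rx":0,"ry":0,"rz":0,"gripper":0.75},{"dx":-0.06,"dy":-0.17,"dz":0.17,"rx":0,"ry":0,"rz":0,"gripper":0.75},{"dx":-0.12,"dy":-0.17,"dz":0.17,"rx":0,"ry":0,"rz":0,"gripper":0.75},{"dx":-0.18,"dy":-0.17,"dz":0.17,"rx":0,"ry":0,"rz":0,"gripper":0.75},{"dx":-0.2,"dy":-0.17,"dz":0.17,"rx":0,"ry":0,"rz":0,"gripper":0.75},{"dx":-0.2,"dy":-0.17,"dz":0.17,"rx":0,"ry":0,"rz":0,"gripper":0.75}]' 40
python3 - <<'E'
from h import *
p,d=read_camera("scene"); cv2.imwrite("pics/s12f.png",p[:,:,::-1]); crop(p,350,160,135,90,5.8,"pics/s12.png")
p,d=read_camera("top"); crop(p,150,180,90,125,4.8,"pics/t12.png")
E
```

```text
time: 21.65
tool_pos: [0.4434, 0.0662, 0.2009]
tool_rot: [-1.571, -0.0, 1.608]
contact_force: [-0.6, 0.2, -0.0]
opening: 0.0689
```

View pics/s12.png

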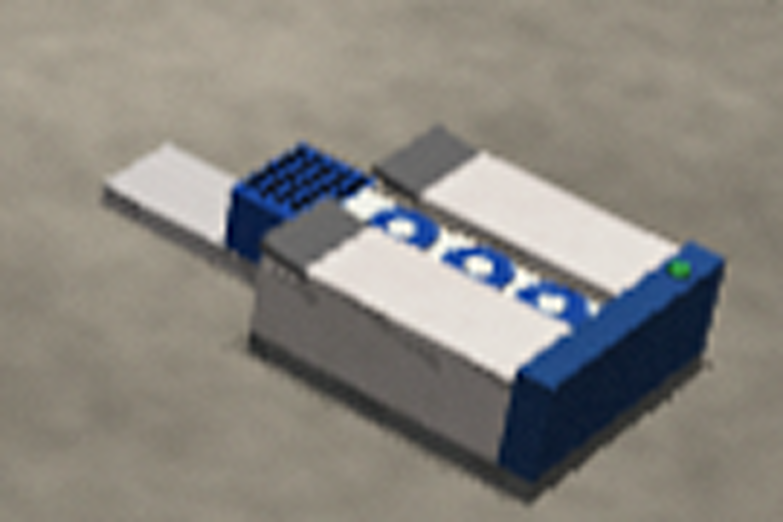

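View pics/t12.png

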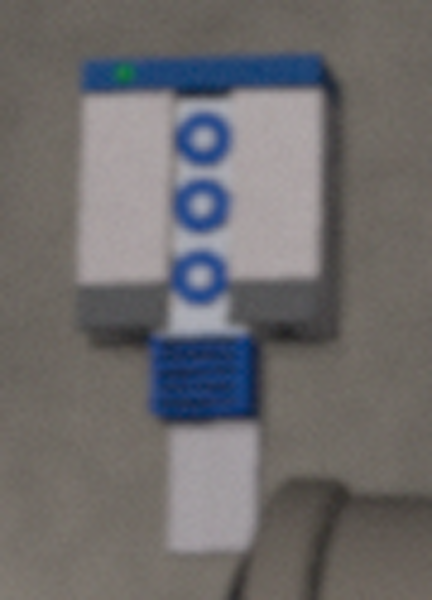

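View pics/s12f.png

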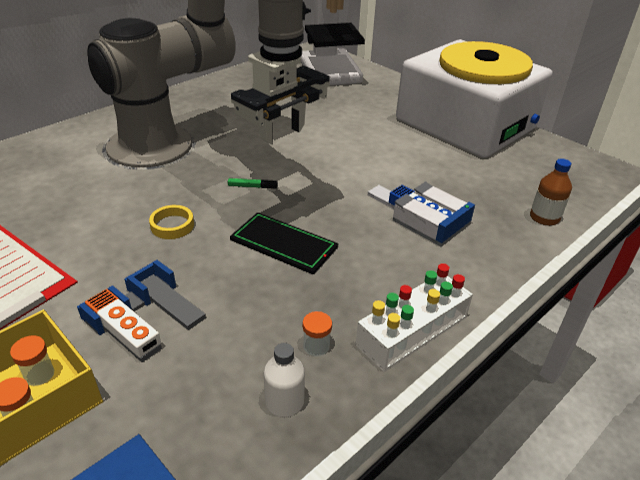

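Measured against the porch in the top view (near edge at row 550, mouth at 338), the tail's lower edge at row ≈419 sits about 39 mm before the mouth. 40 mm is expected, so it is home. Orange and the pot look unmoved.

```bash
python3 -c "
from cell import robot
print(robot.hand_in())"
```

```text
the job is handed in; nothing more can be done
None
```

The blue cartridge is in the loading bay against the stop, released, with the arm clear. I handed the job in at about 22 s; the hand-in gives no verdict.

- **Dock and pad:** I lifted the cartridge straight out of the dock, held at its middle. I set it flat on the reader pad, centred in the green outline and along the pad, and left it free for well over a second. My first grip was low, so the fingers would have met the pad before the cartridge did. I let it drop the last 2–3 mm, and the pictures afterwards showed it flat and in place.
- **Bay:** I picked it up again and slid the nose into the lane. I then gripped it about 20 mm from the tail end and pushed until it stopped moving and the force rose to about 14 N.
- **Last checks:** The top view puts the tail about 39 mm out of the mouth; 40 mm is expected, and I can read it to about 1 mm. In the final scene picture the orange cartridge and the specimen pot look where they started, judged by eye. The wrist forces I read stayed below about 20 N.
- **Disagreement:** The scene and top cameras differed by 2–3 mm on the bay's position. I aimed between the two, and the cartridge went in at low force.

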